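# Dripper on the mug, then hold the coffee box open

## Task

Get my pour-over ready: set the dripper down gently on the teal mug where it stands, seated flat with its locating ring inside the rim, and let go of it. Then lift the lid of the wooden coffee box and hold it open at 60 degrees from closed so that I can reach in for a filter; it falls shut by itself, so finish with your fingers still holding it there, steady, never let it drop on the way, and do not let its knob knock the grey rail behind. Leave the mug where it is and everything else alone.

Things in the scene. Friction and masses are not known exactly. Their poses are not given: they have to be found in the camera images.
- mug: Teal ceramic mug standing upright, loose, about 360 g: 86 mm across, 92 mm high, inner diameter 77 mm, ear handle on its +y side reaching 80 mm from the axis, below the rim. Origin: centre of its underside, z up.
- mug_rim (a point): Centre of the mug's mouth, level with the rim (92 mm above its underside).
- dripper: Pour-over dripper, upright, loose, 140 g: clear plastic cone, 104 mm across its rim, 76 mm high, on a black collar with handle at +x. Origin: centre of its underside, z up. Below is a locating ring 9 mm high, tapering from 71 to 66 mm across; over it a flange 104 mm across, its underside 9 mm above the origin. Seated, the flange rests on the mug's rim, ring inside, origin 83 mm above the mug's.
- dripper_handle (a point): Where to pinch the dripper's black handle from above, across its y: 72 mm out along the dripper's +x, 52 mm above its underside. The handle is a flat upright loop 10 mm thick (in y), from x = 54 to 84 mm, its top 67 mm above the underside.
- lid (a joint): Opening angle of the box's lid in rad: 0 closed, growing as it opens; 60 degrees = 1.047. Plain loose hinge: the lid (about 280 g) falls shut from any angle. At 1.40 rad (80 degrees) its knob strikes the grey gallery rail of the bracket shelf behind, which stops it.
- lid_knob (a point): Centre of the round white ceramic knob on the lid (ball 26 mm across on a thin neck, its centre 26 mm above the lid's upper face, near the middle of the lid's front edge). It moves on an arc about the hinge: 145 mm in front of the hinge line and 38 mm above it when closed. Pinched along the hinge direction with a light grip (20 to 30 N) it turns between upright fingers; a hard grip binds on it.
- box_hinge (a point): Middle of the lid's hinge line, 100 mm above the table, at the top of the box's back edge. Its axes are the box's: y runs along the hinge, -x points to the box's front (the knob side when closed), z up.
- coffee_box: Wooden box, fixed, closed at the start: 170 mm deep (its x), 240 mm wide (y), 100 mm high, lid 12 mm thick. Origin: centre of its underside; front is -x, hinge at +x. Behind, 25 mm beyond the hinge, stands its grey bracket shelf, fixed to it: two uprights joined by a gallery rail, top 262 mm above the table, and a small board with pots behind that.
- creamer: Bystander: small glass creamer with steel cap, 68 mm across, 105 mm high, loose. Origin: centre of its underside.
- sugar_jar: Bystander: amber glass jar with steel cap, 68 mm across, 105 mm high, loose. Origin: centre of its underside.
- shaker: Bystander: white and steel shaker, 42 mm across, 72 mm high, loose. Origin: centre of its underside.
- spoon: Bystander: stainless measuring spoon lying flat, bowl 42 mm across, 140 mm long, 14 mm high, loose. Origin: under the centre of its bowl, handle towards -x.
- bowl: Bystander: white bowl 100 mm across, 45 mm high, loose. Origin: centre of its underside.
Not all that is in view belongs to the job. What is shaped like the dripper but green, pink or purple is not meant.

How it is judged:
By the outcome, as a careful person would: the job done as asked, in the order asked, and still so for the second after the job is handed in, while the arm keeps its last pose, push and grip.
It also fails if it takes over 64 s, if anything falls off the work surface, if the arm or the gripper's body presses on something with over 40 N, if the wrist force passes 120 N, or if a joint passes its speed limit or range.

## Robot

A 6-joint arm with a two-finger parallel gripper is mounted at the origin on the work surface. World frame = base frame: x ahead of the robot, y to its left, z up, the work surface at z = 0. Lengths are in m, angles in rad, forces in N, time in s.
With the tool pointing down it reaches from about 0.35 to 0.925 m from the base axis. Payload 6.4 kg.
Tool frame: the origin (TCP) lies midway between the tips of the shut fingers; the grasp point (between the pads) lies 19 mm behind it (arm.hold_point_z is the distance from the TCP to the grasp point, in m); z points along the fingers, y is the line along which they close (so a half turn about z gives the same grasp; the last joint's range is limited). The gripper opens to 85 mm and grips with 20 to 120 N. Pads are 22 mm wide; open, the fingers measure 114 mm over their backs; the gripper's body (76 mm by 85 mm) begins 54 mm behind the grasp point. The pads swing forward as they close: fully open they stand 13 mm farther back than shut.
Start: joints at [0.978, 0.245, 1.558, -0, 1.339, -0.174], TCP at [0.264, 0.594, 0.231] pointing down, gripper open.
Joint ranges: [-3.13, 3.13], [-1.02, 2.26], [0.13, 2.54], [-0.95, 4.09], [0.21, 2.88], [-2.74, 2.74]. Speed limits (rad/s): [2.57, 2.57, 3.14, 3.14, 3.14, 3.14].

## Interface

Orientations are given as a unit quaternion [x, y, z, w].
In Python, from bench import arm, optics gives the robot as it stands.
- The arm moves only by the shell command python3 -m creep 'ROWS'. ROWS is JSON, a list of rows, each an object of numbers: "hand": the opening, from 0 (shut) to 1 (fully open); "tx", "ty", "tz": the shift along the tool's x, y, z normalised to -1 to 1, where 1 is 2 cm; "roll": the turn about the tool's z normalised to -1 to 1, where 1 is 0.08 rad. A call has 1 to 20 rows; each row shifts and turns the commanded pose from where the row before left it, along the tool's axes as they then stand; what a row does not reach is not made up. A row lasts 1/8 s, in which the tool goes at most 62.5 mm and 10.7 degrees, less where a joint would pass 70% of its speed; a pose out of reach is approached as far as the arm can. A call with a number of a shift or a turn outside -1 to 1 is refused whole. A call with a gripper value outside its range is refused whole. The fingers move at their own pace and stop on an object; the grip force is fixed at half the most. Time passes only in rows, so rows that do not move let the fingers close. It gives the time, the measured TCP pose, the force, the opening and the grip force at its end, in the units of the state.
- arm.observe(): the state, without advancing time (a new reading comes with each control period).
- optics.get_image(name): name is "scene" or "top" or "wrist"; returns the picture (420x560x3 uint8, red, green, blue); there is no depth.
- optics.get_calibration(name): a dict with "mtx" (3x3 intrinsics, pixels), "R" (3x3) and "t" (3): a world point X has camera coordinates R X + t. Camera axes: x right, y down, z forward; pixel columns grow to the right and rows downward; lengths in m; the calibration is good to about 2 mm. A picture is of the moment at which its call begins: read the wrist's pose just before it. get_calibration takes no time and is no camera call; for the wrist camera it gives the pose at the moment of the call.
- arm.sign_off(): hands the job in; it is judged then, once.
The state is a dict: "time_s": time; "joints": joint angles; "joint_velocities": joint speeds; "effort": joint torques, N m; "position": TCP position; "tool_rot": TCP orientation; "force": force on the tool from outside, world axes, zero at the start; "ft_torque": the same for the moment, N m; "grip_width": finger opening in m; "grasp_force": force on a finger pad.
Only numpy, scipy, OpenCV 4.12 (cv2) and the standard library are available. Lean on these libraries where they do the work, as an engineer would, in place of code of your own. Each camera call takes 0.05 s, during which the arm holds its last target. There are 200 camera calls.

## Working session

There is one attempt and no reset: what is moved stays moved. The work goes in short steps, Python scripts to look and compute and a shell command to move; the robot and the scene stay as the last step left them, time stands still between calls to the robot, and variables do not carry over. Pictures are saved under pics/ and viewed, at most 10 in all, crops included, and the job is handed in when it is done.

```bash
mkdir -p pics
python3 - <<'E'
from bench import arm, optics
import cv2, numpy as np
for n in ["scene","top"]:
    im=optics.get_image(n)[:,:,::-1]
    cv2.imwrite(f"pics/{n}0.png",cv2.resize(im,(784,588),interpolation=cv2.INTER_CUBIC))
    cv2.imwrite(f"pics/{n}0_raw.png",im)
    c=optics.get_calibration(n); R=np.array(c['R']);t=np.array(c['t']);print(n,np.round(c['mtx'],1).tolist(),np.round(-R.T@t,3),np.round(R,3).tolist())
s=arm.observe();print(s['position'],s['tool_rot'],s['force'],s['time_s'],arm.hold_point_z)
E
```

```text
scene [[528.3, 0.0, 288.4], [0.0, 528.3, 209.5], [0.0, 0.0, 1.0]] [ 1.16  -0.514  1.266] [[0.586, 0.81, 0.001], [0.656, -0.474, -0.587], [-0.475, 0.345, -0.809]]
top [[443.3, 0.0, 280.5], [0.0, 443.3, 203.4], [0.0, 0.0, 1.0]] [ 0.255 -0.036  1.206] [[-0.021, -1.0, 0.003], [-0.98, 0.02, -0.198], [0.198, -0.007, -0.98]]
[0.26404242 0.59341015 0.23028961] [ 2.07867744e-01  9.78156548e-01 -8.15569456e-04 -3.21648982e-04] [ 0.94311908  0.08753394 -0.57207214] 0.1 0.0187
```

View pics/scene0.png

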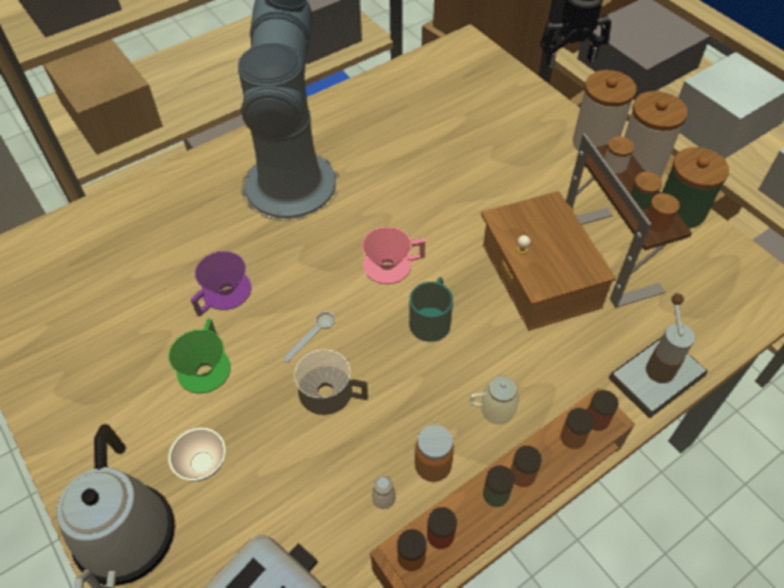

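View pics/top0.png

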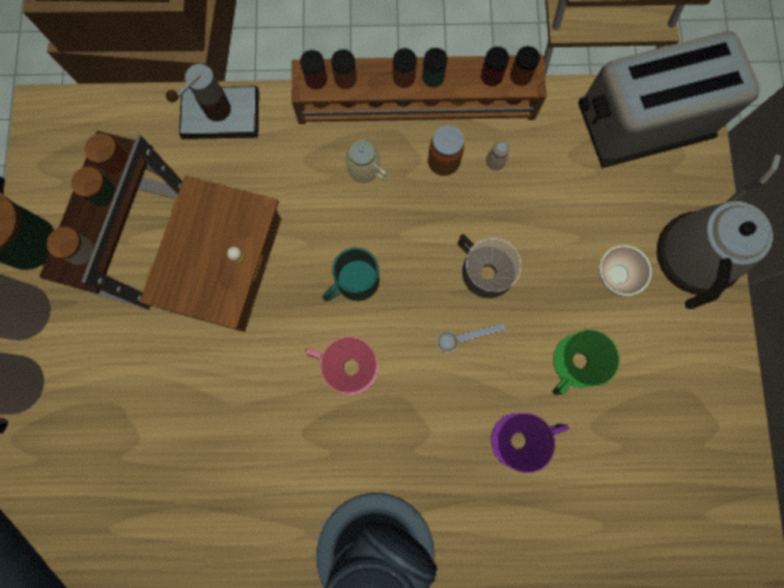

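Candidates for the dripper, in scene-picture pixels: black/clear (324,380), pink (388,255), green (200,360) and purple (222,280). In the top picture, the black/clear one is at (490,268). I choose the black/clear one and will check it in a close crop.

Run:
```python
import cv2, numpy as np
T=cv2.imread("pics/top0_raw.png");S=cv2.imread("pics/scene0_raw.png")
def tile(I,x,y,w,h,k):
    o=cv2.resize(I[y:y+h,x:x+w],None,fx=k,fy=k,interpolation=cv2.INTER_CUBIC)
    for i in range(0,w,10):
        cv2.line(o,(i*k,0),(i*k,6 if i%50 else 14),(0,0,255),1)
        cv2.putText(o,str(x+i),(i*k,22),0,.3,(0,0,255),1)
    for j in range(0,h,10):
        cv2.line(o,(0,j*k),(6,j*k),(0,0,255),1); cv2.putText(o,str(y+j),(8,j*k+4),0,.3,(0,0,255),1)
    return o
cv2.imwrite("pics/c1.png",np.vstack([np.hstack([tile(T,315,160,80,60,5),tile(S,200,245,80,60,5)]),np.hstack([tile(T,215,165,80,60,5),tile(S,270,190,80,60,5)])]))
cv2.imwrite("pics/c2.png",np.hstack([tile(T,100,120,100,120,4),tile(S,340,120,100,120,4)]))
```

```text
(no output)
```

View pics/c1.png

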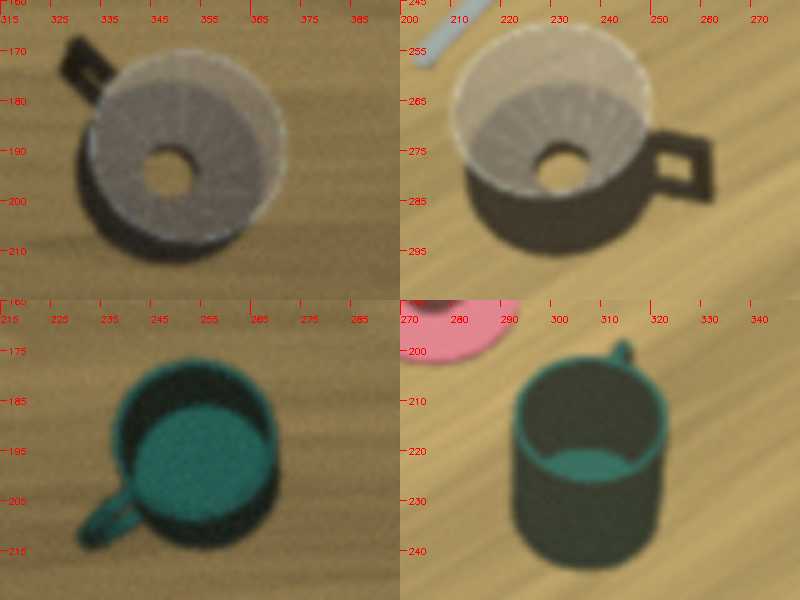

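View pics/c2.png

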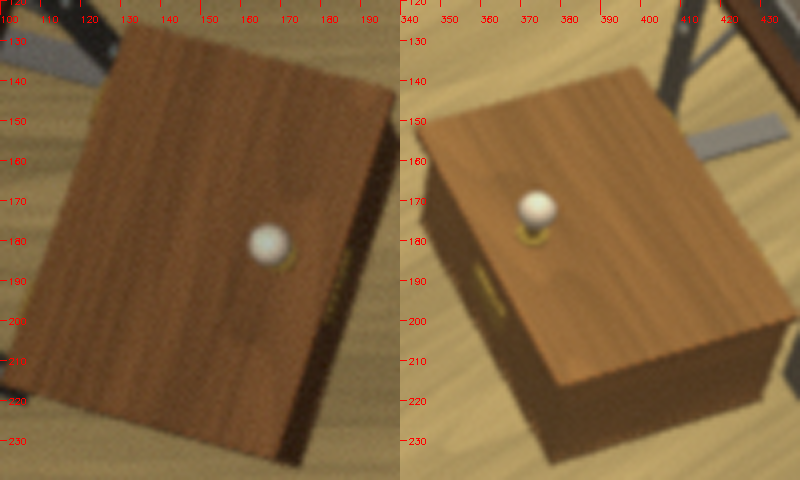

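The crops confirm it: c1 shows the clear cone on a black collar (top rim centre about (352,189), handle tip about (331,168)) and the teal mug (rim centre about (254,193)). c2 shows the box, with its knob at top (167,181) and scene (374,172). Next I fit the poses.

```bash
cat > h.py <<'E'
import numpy as np
from bench import arm, optics
from scipy.optimize import least_squares
C={n:optics.get_calibration(n) for n in("top","scene")}
def proj(n,X,c=None):
    c=c or C[n]; p=(np.atleast_2d(X)@np.array(c['R']).T+np.array(c['t']))@np.array(c['mtx']).T
    return p[:,:2]/p[:,2:]
a=np.linspace(0,2*np.pi,180)
def circ(x,y,z,r): return np.c_[x+r*np.cos(a),y+r*np.sin(a),0*a+z]
def bbc(n,x,y,z,r):
    p=proj(n,circ(x,y,z,r)); return np.r_[p.min(0),p.max(0)]
E
python3 - <<'E'
from h import *
o=.4
# bbox: left,top,right,bottom ; nan = unused
def fitc(name,z,r,bt,bs):
    def f(p):
        d=np.r_[bbc("top",*p[:2],z,r)-bt+o,bbc("scene",*p[:2],z,r)-bs+o]; return d[~np.isnan(d)]
    s=least_squares(f,[.5,0]);print(name,s.x.round(4),s.fun.round(1))
n=np.nan
fitc("drip",.076,.052,np.r_[332.4,169.6,372.2,208.4],np.r_[210.2,249.8,250.6,284.6])
fitc("mug",.092,.043,np.r_[237.6,177,270,n],np.r_[292.8,201.4,323.4,226.4])
# lines/points triangulate with free xyz
def tri(name,t,s,x0=(.5,0,.1)):
    q=least_squares(lambda X:np.r_[proj("top",X)[0]-np.array(t)+o,proj("scene",X)[0]-np.array(s)+o],x0);print(name,q.x.round(4),q.fun.round(1))
tri("knob",(167.2,181),(374.2,172)); tri("handle top outer",(331,167.6),(262.4,273))
T=[(130,126.2),(199,143),(169.5,235),(101.2,216.2)];S=[(439.2,199),(380.5,216.5),(344.5,152.5),(399,136.7)]
for i in range(4): tri(i,T[i],S[i])
# joint box fit: x,y of box centre, yaw
def box(p):
    c,s=np.cos(p[2]),np.sin(p[2]);R=np.array([[c,-s],[s,c]])
    L=np.array([[.085,-.12],[-.085,-.12],[-.085,.12],[.085,.12]])
    return np.c_[L@R.T+p[:2],[.112]*4]
s=least_squares(lambda p:np.r_[(proj("top",box(p))-T+o).ravel(),(proj("scene",box(p))-S+o).ravel()],[.5,.4,0]);print("box",s.x.round(4),s.fun.round(1))
c,sn=np.cos(s.x[2]),np.sin(s.x[2])
print("hinge",s.x[:2]+.085*np.array([c,sn]),"knobpred",s.x[:2]-.06*np.array([c,sn]))
E
```

```text
drip [ 0.5195 -0.2336] [ 0.5  0.1  0.4 -0.1  0.4 -0.4  0.4 -0.1]
mug [0.5104 0.0237] [-0.1 -0.4  0.9 -0.2 -0.8  0.7 -0.2]
knob [0.533  0.2353 0.1413] [ 0.3  0.1  0.3 -0.1]
handle top outer [ 0.5803 -0.1783  0.0717] [-0.5 -0.3 -0.6  0.1]
0 [0.6914 0.3441 0.1046] [ 1.2  0.7  1.3 -0.6]
1 [0.6421 0.1653 0.1094] [-0.2 -0.1 -0.3  0.1]
2 [0.4041 0.2362 0.1047] [-0.3 -0.2 -0.4  0.1]
3 [0.4542 0.407  0.1095] [-0.2 -0.1 -0.2  0.1]
box [0.5481 0.2861 1.2945] [ 3.6  1.2 -2.8  0.2 -1.3 -2.7  2.  -1.  -1.6 -1.8  1.2 -2.   1.2 -0.6
 -1.3  0.7]
hinge [0.57133278 0.36786956] knobpred [0.53177225 0.22837059]
```

Poses agree with the sizes given:
- Dripper centre (0.520, -0.234), handle at about 42°, handle tip 82 mm out (84 mm expected).
- Mug (0.510, 0.024).
- Knob (0.533, 0.235), z 0.141 (0.138 expected).

I'm moving now, clear of the shelf.

```bash
python3 -m creep '[{"tx":-0.64,"ty":-0.946,"tz":-0.15,"hand":1},{"tx":-0.64,"ty":-0.946,"tz":-0.15,"hand":1},{"tx":-0.64,"ty":-0.946,"tz":-0.15,"hand":1},{"tx":-0.64,"ty":-0.946,"tz":-0.15,"hand":1},{"tx":-0.64,"ty":-0.946,"tz":-0.15,"hand":1},{"tx":-0.64,"ty":-0.946,"tz":-0.15,"hand":1},{"tx":-0.64,"ty":-0.946,"tz":-0.15,"hand":1},{"tx":-0.64,"ty":-0.946,"tz":-0.15,"hand":1},{"tx":-0.64,"ty":-0.946,"tz":-0.15,"hand":1},{"tx":-0.64,"ty":-0.946,"tz":-0.15,"hand":1},{"tx":-0.64,"ty":-0.946,"tz":-0.15,"hand":1},{"tx":-0.64,"ty":-0.946,"tz":-0.15,"hand":1},{"tx":-0.64,"ty":-0.946,"tz":-0.15,"hand":1},{"tx":-0.64,"ty":-0.946,"tz":-0.15,"hand":1},{"tx":-0.64,"ty":-0.946,"tz":-0.15,"hand":1},{"tx":-0.64,"ty":-0.946,"tz":-0.15,"hand":1},{"tx":-0.64,"ty":-0.946,"tz":-0.15,"hand":1},{"tx":-0.64,"ty":-0.946,"tz":-0.15,"hand":1},{"tx":-0.64,"ty":-0.946,"tz":-0.15,"hand":1},{"tx":-0.64,"ty":-0.946,"tz":-0.15,"hand":1}]'
python3 -m creep '[{"roll":1},{"roll":1},{"roll":1},{"roll":1},{"roll":1},{"roll":1},{"roll":1},{"roll":1},{"roll":1},{"roll":1},{"roll":1},{"roll":1},{"roll":1},{"roll":1},{"roll":1},{"roll":1},{"roll":1},{"roll":1},{"roll":1},{"roll":1}]'
python3 -m creep '[{"roll":0.96},{"roll":0.96},{"roll":0.96},{"roll":0.96},{"roll":0.96},{},{}]'
cat >> h.py <<'E'
def go(x,y,z):
    s=arm.observe();p=s['position'];q=s['tool_rot'];psi=2*np.arctan2(q[1],q[0])
    d=np.array([x,y,z])-p
    print("t",round(s['time_s'],2),"pos",p.round(4),"psi",np.degrees(psi).round(2),"force",np.round(s['force'],1),"w",round(s['grip_width'],4),"gf",round(s['grasp_force'],1),"j",np.round(s['joints'],2))
    print("units tx,ty,tz",((d[0]*np.cos(psi)+d[1]*np.sin(psi))/.02).round(3),((d[0]*np.sin(psi)-d[1]*np.cos(psi))/.02).round(3),(-d[2]/.02).round(3))
E
python3 -c "
from h import *
go(.5728,-.1851,.15)"
```

```text
t 0.1 pos [0.264  0.5934 0.2303] psi 156.01 force [ 0.9  0.1 -0.6] w 0.0851 gf 0.0 j [ 0.98  0.25  1.56 -0.    1.34 -0.17]
units tx,ty,tz -29.933 -29.284 4.014$[0]: bad value
$[0]: bad value
$[0]: bad value
```

```bash
python3 -m creep '[{"hand":1,"tx":-0.64,"ty":-0.946,"tz":-0.15,"roll":0},{"hand":1,"tx":-0.64,"ty":-0.946,"tz":-0.15,"roll":0}]'
```

```text
time_s: 0.35
position: [0.2721, 0.5481, 0.2366]
tool_rot: [0.208, 0.978, -0.001, -0.0]
force: [-0.5, 0.1, 0.3]
grip_width: 0.0851
grasp_force: 0.0
```

```bash
python3 -m creep '[{"hand":1,"tx":-0.64,"ty":-0.946,"tz":-0.15,"roll":0},{"hand":1,"tx":-0.64,"ty":-0.946,"tz":-0.15,"roll":0},{"hand":1,"tx":-0.64,"ty":-0.946,"tz":-0.15,"roll":0},{"hand":1,"tx":-0.64,"ty":-0.946,"tz":-0.15,"roll":0},{"hand":1,"tx":-0.64,"ty":-0.946,"tz":-0.15,"roll":0},{"hand":1,"tx":-0.64,"ty":-0.946,"tz":-0.15,"roll":0},{"hand":1,"tx":-0.64,"ty":-0.946,"tz":-0.15,"roll":0},{"hand":1,"tx":-0.64,"ty":-0.946,"tz":-0.15,"roll":0},{"hand":1,"tx":-0.64,"ty":-0.946,"tz":-0.15,"roll":0},{"hand":1,"tx":-0.64,"ty":-0.946,"tz":-0.15,"roll":0},{"hand":1,"tx":-0.64,"ty":-0.946,"tz":-0.15,"roll":0},{"hand":1,"tx":-0.64,"ty":-0.946,"tz":-0.15,"roll":0},{"hand":1,"tx":-0.64,"ty":-0.946,"tz":-0.15,"roll":0},{"hand":1,"tx":-0.64,"ty":-0.946,"tz":-0.15,"roll":0},{"hand":1,"tx":-0.64,"ty":-0.946,"tz":-0.15,"roll":0},{"hand":1,"tx":-0.64,"ty":-0.946,"tz":-0.15,"roll":0},{"hand":1,"tx":-0.64,"ty":-0.946,"tz":-0.15,"roll":0},{"hand":1,"tx":-0.64,"ty":-0.946,"tz":-0.15,"roll":0}]'
R='' ; python3 -m creep '[{"hand":1,"tx":0,"ty":0,"tz":0,"roll":1},{"hand":1,"tx":0,"ty":0,"tz":0,"roll":1},{"hand":1,"tx":0,"ty":0,"tz":0,"roll":1},{"hand":1,"tx":0,"ty":0,"tz":0,"roll":1},{"hand":1,"tx":0,"ty":0,"tz":0,"roll":1},{"hand":1,"tx":0,"ty":0,"tz":0,"roll":1},{"hand":1,"tx":0,"ty":0,"tz":0,"roll":1},{"hand":1,"tx":0,"ty":0,"tz":0,"roll":1},{"hand":1,"tx":0,"ty":0,"tz":0,"roll":1},{"hand":1,"tx":0,"ty":0,"tz":0,"roll":1},{"hand":1,"tx":0,"ty":0,"tz":0,"roll":1},{"hand":1,"tx":0,"ty":0,"tz":0,"roll":1},{"hand":1,"tx":0,"ty":0,"tz":0,"roll":1},{"hand":1,"tx":0,"ty":0,"tz":0,"roll":1},{"hand":1,"tx":0,"ty":0,"tz":0,"roll":1},{"hand":1,"tx":0,"ty":0,"tz":0,"roll":1},{"hand":1,"tx":0,"ty":0,"tz":0,"roll":1},{"hand":1,"tx":0,"ty":0,"tz":0,"roll":1},{"hand":1,"tx":0,"ty":0,"tz":0,"roll":1},{"hand":1,"tx":0,"ty":0,"tz":0,"roll":1}]'
python3 -m creep '[{"hand":1,"tx":0,"ty":0,"tz":0,"roll":0.96},{"hand":1,"tx":0,"ty":0,"tz":0,"roll":0.96},{"hand":1,"tx":0,"ty":0,"tz":0,"roll":0.96},{"hand":1,"tx":0,"ty":0,"tz":0,"roll":0.96},{"hand":1,"tx":0,"ty":0,"tz":0,"roll":0.96},{"hand":1,"tx":0,"ty":0,"tz":0,"roll":0}]'
python3 -c "
from h import *
go(.5728,-.1851,.15)"
```

```text
time_s: 2.6
position: [0.3441, 0.1433, 0.291]
tool_rot: [0.208, 0.978, -0.0, -0.0]
force: [-0.5, -0.8, 0.4]
grip_width: 0.0855
grasp_force: 0.0
time_s: 5.1
position: [0.3441, 0.144, 0.2909]
tool_rot: [0.847, 0.531, -0.0, -0.0]
force: [-0.0, 0.2, -0.3]
grip_width: 0.0851
grasp_force: 0.0
time_s: 5.85
position: [0.3441, 0.144, 0.2909]
tool_rot: [0.932, 0.361, -0.0, -0.0]
force: [-0.4, 0.4, 0.2]
grip_width: 0.0853
grasp_force: 0.0
t 5.85 pos [0.3441 0.144  0.2909] psi 42.38 force [-0.4  0.4  0.2] w 0.0853 gf 0.0 j [ 0.09 -0.52  2.14  0.    1.53  0.92]
units tx,ty,tz -2.646 19.864 7.047
```

```bash
python3 -m creep '[{"hand":1,"tx":-0.132,"ty":0.993,"tz":0.2,"roll":0},{"hand":1,"tx":-0.132,"ty":0.993,"tz":0.2,"roll":0},{"hand":1,"tx":-0.132,"ty":0.993,"tz":0.2,"roll":0},{"hand":1,"tx":-0.132,"ty":0.993,"tz":0.2,"roll":0},{"hand":1,"tx":-0.132,"ty":0.993,"tz":0.2,"roll":0},{"hand":1,"tx":-0.132,"ty":0.993,"tz":0.2,"roll":0},{"hand":1,"tx":-0.132,"ty":0.993,"tz":0.2,"roll":0},{"hand":1,"tx":-0.132,"ty":0.993,"tz":0.2,"roll":0},{"hand":1,"tx":-0.132,"ty":0.993,"tz":0.2,"roll":0},{"hand":1,"tx":-0.132,"ty":0.993,"tz":0.2,"roll":0},{"hand":1,"tx":-0.132,"ty":0.993,"tz":0.5,"roll":0},{"hand":1,"tx":-0.132,"ty":0.993,"tz":0.5,"roll":0},{"hand":1,"tx":-0.132,"ty":0.993,"tz":0.5,"roll":0},{"hand":1,"tx":-0.132,"ty":0.993,"tz":0.5,"roll":0},{"hand":1,"tx":-0.132,"ty":0.993,"tz":0.5,"roll":0},{"hand":1,"tx":-0.132,"ty":0.993,"tz":0.5,"roll":0},{"hand":1,"tx":-0.132,"ty":0.993,"tz":0.5,"roll":0},{"hand":1,"tx":-0.132,"ty":0.993,"tz":0.5,"roll":0},{"hand":1,"tx":-0.132,"ty":0.993,"tz":0.5,"roll":0},{"hand":1,"tx":-0.132,"ty":0.993,"tz":0.5,"roll":0}]'
python3 - <<'E'
from h import *
import cv2
c=optics.get_calibration("wrist"); im=optics.get_image("wrist")[:,:,::-1].copy()
d=np.array([np.cos(np.radians(42.3)),np.sin(np.radians(42.3))]); o=np.array([.5195,-.2336])
for X,col in (((*(o+.084*d),.067),(0,0,255)),((*(o+.054*d),.067),(0,255,0)),((*o,.076),(255,0,0))):
    p=proj("wrist",[X],c)[0]; print(p.round(1))
    if 0<p[0]<560 and 0<p[1]<420: cv2.drawMarker(im,tuple(int(v) for v in p),col,0,10,1)
cv2.imwrite("pics/w1.png",im); go(.5728,-.1851,.033)
E
```

```text
time_s: 8.35
position: [0.5733, -0.1865, 0.1504]
tool_rot: [0.933, 0.361, -0.0, -0.0]
force: [-0.7, 0.2, 0.7]
grip_width: 0.0854
grasp_force: 0.0
[274.9 202.2]
[275.  236.6]
[275.1 298.4]
t 8.4 pos [ 0.5736 -0.188   0.1492] psi 42.26 force [-1.2 -1.2  0.5] w 0.0854 gf 0.0 j [-0.5   0.22  1.74 -0.    1.18  0.33]
units tx,ty,tz 0.069 -0.132 5.808
```

View pics/w1.png

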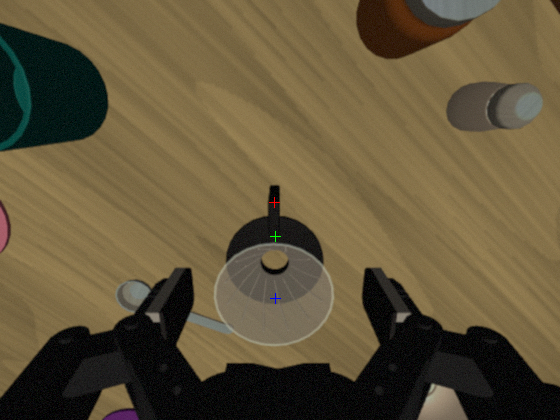

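The wrist view shows the black handle running from (275,187) to (275,215), the clear rim spanning x 215–333 and y 243–345, and the fingers straddling the handle line. Now I refine the dripper centre from this rim and recheck the reading once the arm is still.

Run:
```python
from h import *
import cv2
c=optics.get_calibration("wrist"); im=optics.get_image("wrist")[:,:,::-1].copy()
cv2.imwrite("pics/w2.png",im)
old=cv2.imread("pics/w1.png"); 
sh=cv2.phaseCorrelate(np.float32(cv2.cvtColor(old[:320],6)),np.float32(cv2.cvtColor(im[:320],6)));print("shift",sh)
b=np.r_[215,243,333,345.]+np.r_[sh[0],sh[0]]
def f(p):
    q=proj("w",circ(*p,.076,.052),c); return np.r_[q.min(0),q.max(0)]-b
s=least_squares(f,[.52,-.23]);print(s.x.round(4),s.fun.round(1))
d=np.array([np.cos(np.radians(42.3)),np.sin(np.radians(42.3))])
for z in(.067,.03,.02): print(z,proj("w",[[*(s.x+.084*d),z]],c).round(1))
go(*(s.x+.072*d),.033)
```

```text
shift ((-0.7724552421333897, -0.4173786661674228), 0.8132788321210278)
[ 0.52   -0.2326] [-1.8 -0.8  1.8  1.3]
0.067 [[272.8 200.3]]
0.03 [[273.5 188.7]]
0.02 [[273.6 186. ]]
t 8.45 pos [ 0.5729 -0.1868  0.1496] psi 42.25 force [-0.3  0.1  0. ] w 0.0854 gf 0.0 j [-0.5   0.22  1.74 -0.    1.18  0.33]
units tx,ty,tz 0.104 -0.085 5.832
```

```bash
python3 -m creep '[{"hand":1,"tx":0.05,"ty":-0.03,"tz":0.8,"roll":0},{"hand":1,"tx":0,"ty":0,"tz":0.8,"roll":0},{"hand":1,"tx":0,"ty":0,"tz":0.8,"roll":0},{"hand":1,"tx":0,"ty":0,"tz":0.8,"roll":0},{"hand":1,"tx":0,"ty":0,"tz":0.8,"roll":0},{"hand":1,"tx":0,"ty":0,"tz":0.8,"roll":0},{"hand":1,"tx":0,"ty":0,"tz":0.6,"roll":0},{"hand":1,"tx":0,"ty":0,"tz":0.4,"roll":0},{"hand":1,"tx":0,"ty":0,"tz":0,"roll":0}]'
python3 -c "
from h import *
go(.5733,-.1842,.033)"
```

```text
time_s: 9.57
position: [0.5728, -0.1839, 0.0347]
tool_rot: [0.933, 0.361, -0.0, -0.0]
force: [0.6, -0.5, 0.3]
grip_width: 0.0855
grasp_force: 0.0
t 9.57 pos [ 0.5728 -0.1839  0.0347] psi 42.33 force [ 0.6 -0.5  0.3] w 0.0855 gf 0.0 j [-0.5   0.38  1.78  0.    0.98  0.33]
units tx,ty,tz 0.008 0.028 0.084
```

```bash
python3 -m creep '[{"hand":0.3,"tx":0,"ty":0,"tz":0,"roll":0},{"hand":0.2,"tx":0,"ty":0,"tz":0,"roll":0},{"hand":0,"tx":0,"ty":0,"tz":0,"roll":0},{"hand":0,"tx":0,"ty":0,"tz":0,"roll":0},{"hand":0,"tx":0,"ty":0,"tz":0,"roll":0},{"hand":0,"tx":0,"ty":0,"tz":0,"roll":0}]'
```

```text
time_s: 10.32
position: [0.5732, -0.1841, 0.0355]
tool_rot: [0.933, 0.361, 0.0, 0.0]
force: [-0.9, 0.6, 1.9]
grip_width: 0.0089
grasp_force: 59.9
```

```bash
python3 -m creep '[{"hand":0,"tx":0,"ty":0,"tz":-0.3,"roll":0},{"hand":0,"tx":0,"ty":0,"tz":-0.6,"roll":0},{"hand":0,"tx":0,"ty":0,"tz":-0.8,"roll":0},{"hand":0,"tx":0,"ty":0,"tz":-0.8,"roll":0},{"hand":0,"tx":0,"ty":0,"tz":-0.8,"roll":0},{"hand":0,"tx":0,"ty":0,"tz":-0.8,"roll":0},{"hand":0,"tx":0,"ty":0,"tz":-0.8,"roll":0},{"hand":0,"tx":0,"ty":0,"tz":-0.8,"roll":0},{"hand":0,"tx":0,"ty":0,"tz":-0.5,"roll":0},{"hand":0,"tx":0,"ty":0,"tz":-0.3,"roll":0},{"hand":0,"tx":0,"ty":0,"tz":0,"roll":0},{"hand":0,"tx":0,"ty":0,"tz":0,"roll":0}]'
python3 - <<'E'
from h import *
import cv2
# fit dripper rim in wrist image with hand frame; save a composite crop
im=optics.get_image("wrist")[:,:,::-1];s=optics.get_image("scene")[:,:,::-1]
cv2.imwrite("pics/w3.png",np.hstack([cv2.resize(im,(400,300)),cv2.resize(s[150:300,150:350],(400,300),interpolation=cv2.INTER_CUBIC)]))
cv2.imwrite("pics/w3raw.png",im)
go(.5104+.0533,.0237+.0484,.167)
E
```

```text
time_s: 11.82
position: [0.5727, -0.1839, 0.1646]
tool_rot: [0.933, 0.361, -0.0, -0.0]
force: [0.0, -0.8, -1.9]
grip_width: 0.0089
grasp_force: 59.4
t 11.93 pos [ 0.5727 -0.1839  0.1646] psi 42.33 force [-0.1  0.6 -1.9] w 0.0087 gf 59.4 j [-0.5   0.2   1.74 -0.    1.2   0.33]
units tx,ty,tz 8.285 -9.765 -0.122
```

View pics/w3.png

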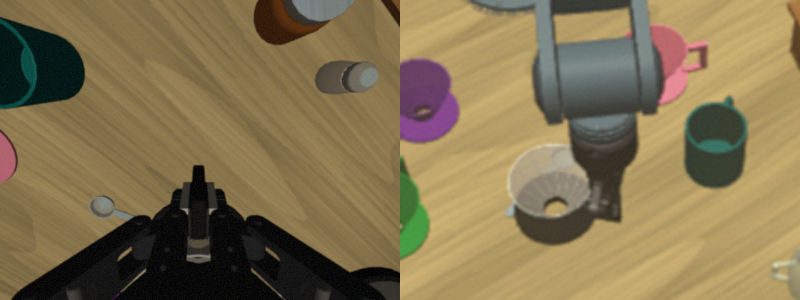

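```bash
python3 -m creep '[{"hand":0,"tx":0.2,"ty":-0.25,"tz":0,"roll":0},{"hand":0,"tx":0.4,"ty":-0.45,"tz":0,"roll":0},{"hand":0,"tx":0.55,"ty":-0.65,"tz":0,"roll":0},{"hand":0,"tx":0.65,"ty":-0.75,"tz":0,"roll":0},{"hand":0,"tx":0.65,"ty":-0.75,"tz":0,"roll":0},{"hand":0,"tx":0.65,"ty":-0.75,"tz":0,"roll":0},{"hand":0,"tx":0.65,"ty":-0.75,"tz":0,"roll":0},{"hand":0,"tx":0.65,"ty":-0.75,"tz":0,"roll":0},{"hand":0,"tx":0.65,"ty":-0.75,"tz":0,"roll":0},{"hand":0,"tx":0.65,"ty":-0.75,"tz":0,"roll":0},{"hand":0,"tx":0.65,"ty":-0.75,"tz":0,"roll":0},{"hand":0,"tx":0.65,"ty":-0.75,"tz":0,"roll":0},{"hand":0,"tx":0.55,"ty":-0.65,"tz":0,"roll":0},{"hand":0,"tx":0.5,"ty":-0.6,"tz":0,"roll":0},{"hand":0,"tx":0.35,"ty":-0.45,"tz":0,"roll":0},{"hand":0,"tx":0.2,"ty":-0.25,"tz":0,"roll":0},{"hand":0,"tx":0.05,"ty":-0.05,"tz":0,"roll":0},{"hand":0,"tx":0,"ty":0,"tz":0,"roll":0},{"hand":0,"tx":0,"ty":0,"tz":0,"roll":0}]'
python3 - <<'E'
from h import *
import cv2
k=5
def tile(n,x,y,w,h):
    o=cv2.resize(optics.get_image(n)[y:y+h,x:x+w,::-1],None,fx=k,fy=k,interpolation=cv2.INTER_CUBIC)
    for z,r,c,col in((.092,.043,(.5104,.0237),(0,255,255)),):
        p=((proj(n,circ(*c,z,r))-[x,y]+.5)*k-.5).astype(int); cv2.polylines(o,[p],True,col,1)
    s=arm.observe()['position']; ctr=(s[0]-.0534,s[1]-.049)
    zo=s[2]-.0353
    for z,r,col in((.076,.052,(0,0,255)),(.009,.052,(0,255,0))):
        p=((proj(n,circ(*ctr,zo+z,r))-[x,y]+.5)*k-.5).astype(int); cv2.polylines(o,[p],True,col,1)
    return o
cv2.imwrite("pics/m1.png",np.hstack([tile("top",210,135,80,100),tile("scene",265,155,80,100)]))
go(.564,.0727,.167)
E
```

```text
time_s: 14.3
position: [0.565, 0.0814, 0.1653]
tool_rot: [0.933, 0.361, -0.0, 0.0]
force: [-0.2, -0.0, -0.5]
grip_width: 0.0094
grasp_force: 59.4
t 14.4 pos [0.565  0.0815 0.1653] psi 42.3 force [ 0.3  0.7 -0.4] w 0.009 gf 59.4 j [-0.06  0.13  1.82 -0.    1.2   0.78]
units tx,ty,tz -0.333 0.289 -0.085
```

View pics/m1.png

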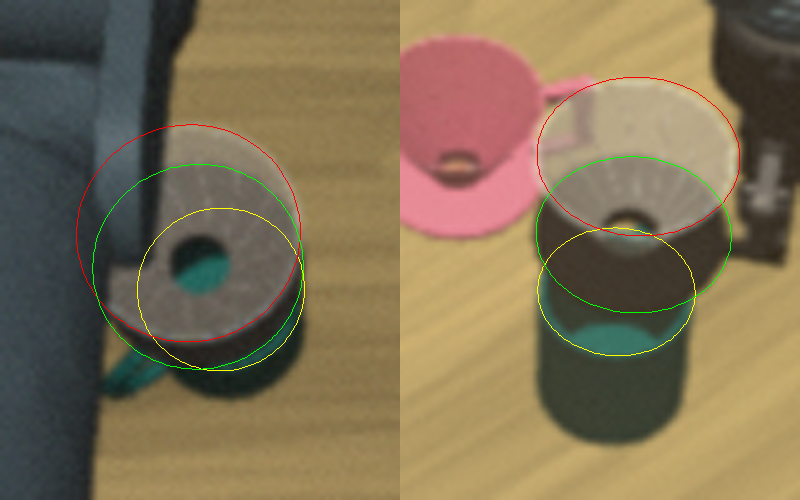

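The dripper overlay (red/green) and mug overlay (yellow) match the picture to about 1 mm. The dripper is held level and sits about 9 mm too far in +y, so I correct that and lower it.

```bash
python3 -m creep '[{"hand":0,"tx":-0.17,"ty":0.15,"tz":0,"roll":0},{"hand":0,"tx":-0.16,"ty":0.14,"tz":0,"roll":0},{"hand":0,"tx":0,"ty":0,"tz":0.3,"roll":0},{"hand":0,"tx":0,"ty":0,"tz":0.3,"roll":0},{"hand":0,"tx":0,"ty":0,"tz":0.3,"roll":0},{"hand":0,"tx":0,"ty":0,"tz":0.3,"roll":0},{"hand":0,"tx":0,"ty":0,"tz":0,"roll":0},{"hand":0,"tx":0,"ty":0,"tz":0,"roll":0}]'
python3 -c "
from h import *
go(.564,.0727,.1183)"
```

```text
time_s: 15.4
position: [0.5641, 0.0731, 0.1414]
tool_rot: [0.933, 0.361, 0.0, 0.0]
force: [-0.7, 1.1, -2.1]
grip_width: 0.0091
grasp_force: 59.4
t 15.4 pos [0.5641 0.0731 0.1414] psi 42.34 force [-0.7  1.1 -2.1] w 0.0091 gf 59.4 j [-0.07  0.16  1.84 -0.    1.15  0.76]
units tx,ty,tz -0.018 0.01 1.156
```

```bash
python3 -m creep '[{"hand":0,"tx":0,"ty":0,"tz":0.2,"roll":0},{"hand":0,"tx":0,"ty":0,"tz":0.2,"roll":0},{"hand":0,"tx":0,"ty":0,"tz":0.2,"roll":0},{"hand":0,"tx":0,"ty":0,"tz":0.15,"roll":0},{"hand":0,"tx":0,"ty":0,"tz":0,"roll":0},{"hand":0,"tx":0,"ty":0,"tz":0,"roll":0}]'
python3 -m creep '[{"hand":0,"tx":0,"ty":0,"tz":0.1,"roll":0},{"hand":0,"tx":0,"ty":0,"tz":0.1,"roll":0},{"hand":0,"tx":0,"ty":0,"tz":0.05,"roll":0},{"hand":0,"tx":0,"ty":0,"tz":0,"roll":0}]'
```

```text
time_s: 16.15
position: [0.5641, 0.0731, 0.1264]
tool_rot: [0.933, 0.361, 0.0, 0.0]
force: [-0.5, 0.1, -0.9]
grip_width: 0.0089
grasp_force: 59.4
time_s: 16.65
position: [0.5639, 0.073, 0.1212]
tool_rot: [0.933, 0.361, -0.0, -0.0]
force: [0.3, 1.1, -1.6]
grip_width: 0.009
grasp_force: 59.4
```

```bash
python3 -m creep '[{"hand":0,"tx":0,"ty":0,"tz":0.05,"roll":0},{"hand":0,"tx":0,"ty":0,"tz":0.05,"roll":0},{"hand":0,"tx":0,"ty":0,"tz":0,"roll":0}]'
python3 -m creep '[{"hand":0,"tx":0,"ty":0,"tz":0.03,"roll":0},{"hand":0,"tx":0,"ty":0,"tz":0,"roll":0}]'
```

```text
time_s: 17.02
position: [0.5639, 0.073, 0.1192]
tool_rot: [0.933, 0.361, -0.0, -0.0]
force: [0.2, 0.1, -1.5]
grip_width: 0.0093
grasp_force: 59.4
time_s: 17.27
position: [0.564, 0.073, 0.1187]
tool_rot: [0.933, 0.361, 0.0, 0.0]
force: [0.1, 0.9, -1.3]
grip_width: 0.0092
grasp_force: 59.5
```

```bash
python3 -m creep '[{"hand":0,"tx":0,"ty":0,"tz":0.03,"roll":0},{"hand":0,"tx":0,"ty":0,"tz":0,"roll":0}]'
```

```text
time_s: 17.52
position: [0.5642, 0.0731, 0.1186]
tool_rot: [0.933, 0.361, 0.0, 0.0]
force: [-1.3, 0.6, 1.7]
grip_width: 0.0092
grasp_force: 59.9
```

Contact came at z = 0.1186 (0.1183 expected) with light force. I release and rise.

```bash
python3 -m creep '[{"hand":0.12,"tx":0,"ty":0,"tz":0,"roll":0},{"hand":0.2,"tx":0,"ty":0,"tz":0,"roll":0},{"hand":0.35,"tx":0,"ty":0,"tz":0,"roll":0},{"hand":0.5,"tx":0,"ty":0,"tz":0,"roll":0},{"hand":0.5,"tx":0,"ty":0,"tz":0,"roll":0},{"hand":0.5,"tx":0,"ty":0,"tz":-0.3,"roll":0},{"hand":0.5,"tx":0,"ty":0,"tz":-0.6,"roll":0},{"hand":0.5,"tx":0,"ty":0,"tz":-1,"roll":0},{"hand":0.5,"tx":0,"ty":0,"tz":-1,"roll":0},{"hand":0.5,"tx":0,"ty":0,"tz":-1,"roll":0},{"hand":0.5,"tx":0,"ty":0,"tz":-1,"roll":0},{"hand":0.5,"tx":0,"ty":0,"tz":-1,"roll":0}]'
python3 - <<'E'
from h import *
import cv2
k=5
def tile(n,x,y,w,h):
    o=cv2.resize(optics.get_image(n)[y:y+h,x:x+w,::-1],None,fx=k,fy=k,interpolation=cv2.INTER_CUBIC)
    for z,r,col in((.159,.052,(0,0,255)),(.092,.052,(0,255,0))):
        p=((proj(n,circ(.5104,.0237,z,r))-[x,y]+.5)*k-.5).astype(int); cv2.polylines(o,[p],True,col,1)
    return o
cv2.imwrite("pics/m2.png",np.hstack([tile("top",210,135,80,100),tile("scene",265,155,80,100)]))
# knob: tool y along hinge dir (-.962,.272)=164.2deg => psi = 254.2 or 74.2
go(.533,.235,.21)
E
```

```text
time_s: 19.02
position: [0.564, 0.0731, 0.2377]
tool_rot: [0.933, 0.361, 0.0, 0.0]
force: [0.2, -0.9, -0.8]
grip_width: 0.0427
grasp_force: 0.0
t 19.12 pos [0.5655 0.073  0.2395] psi 42.33 force [ 0.9 -0.1  0.1] w 0.0428 gf 0.0 j [-0.07  0.05  1.76  0.    1.33  0.76]
units tx,ty,tz 4.254 -7.084 1.474
```

View pics/m2.png

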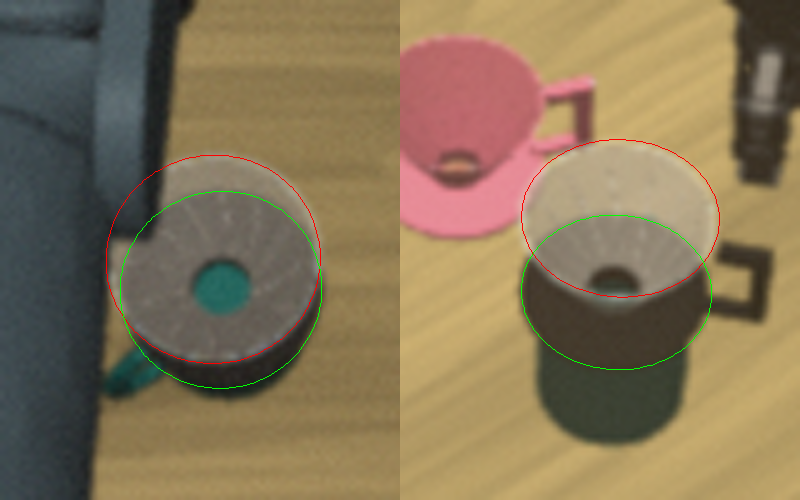

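The picture shows the dripper level on the mug rim: flange on the green seat circle, cone rim on the red circle, centre about top (222,288). Next is the knob.

```bash
python3 -m creep '[{"hand":0.6,"tx":0,"ty":0,"tz":0,"roll":-0.99},{"hand":0.6,"tx":0,"ty":0,"tz":0,"roll":-0.99},{"hand":0.6,"tx":0,"ty":0,"tz":0,"roll":-0.99},{"hand":0.6,"tx":0,"ty":0,"tz":0,"roll":-0.99},{"hand":0.6,"tx":0,"ty":0,"tz":0,"roll":-1},{"hand":0.6,"tx":0,"ty":0,"tz":0,"roll":-1},{"hand":0.6,"tx":0,"ty":0,"tz":0,"roll":-1},{"hand":0.6,"tx":0.67,"ty":-0.33,"tz":0,"roll":0},{"hand":0.6,"tx":0.67,"ty":-0.33,"tz":0,"roll":0},{"hand":0.6,"tx":0.67,"ty":-0.33,"tz":0,"roll":0},{"hand":0.6,"tx":0.67,"ty":-0.33,"tz":0,"roll":0},{"hand":0.6,"tx":0.67,"ty":-0.34,"tz":0,"roll":0},{"hand":0.6,"tx":0.67,"ty":-0.34,"tz":0,"roll":0},{"hand":0.6,"tx":0.67,"ty":-0.34,"tz":0,"roll":0},{"hand":0.6,"tx":0.67,"ty":-0.34,"tz":0,"roll":0},{"hand":0.6,"tx":0.67,"ty":-0.34,"tz":0,"roll":0},{"hand":0.6,"tx":0.67,"ty":-0.34,"tz":0,"roll":0},{"hand":0.6,"tx":0.6,"ty":-0.3,"tz":0,"roll":0},{"hand":0.6,"tx":0,"ty":0,"tz":0,"roll":0},{"hand":0.6,"tx":0,"ty":0,"tz":0,"roll":0}]'
python3 - <<'E'
from h import *
import cv2
go(.533,.235,.119)
c=optics.get_calibration("wrist"); im=optics.get_image("wrist")[:,:,::-1].copy()
p=proj("w",[[.533,.235,.138]],c)[0];print(p.round(1))
yx=np.array([.2723,.9622]);q=np.array([.533,.235])+.145*yx
for v in(-.12,.12): print(proj("w",[[*(q+v*np.array([-.9622,.2723])),.112]],c).round(1))
cv2.drawMarker(im,tuple(int(v) for v in p),(0,0,255),0,14,1)
cv2.imwrite("pics/w4.png",im)
E
```

```text
time_s: 21.62
position: [0.5333, 0.2333, 0.236]
tool_rot: [0.797, 0.603, -0.0, 0.0]
force: [-1.0, -0.3, 0.7]
grip_width: 0.0513
grasp_force: 0.0
t 21.62 pos [0.5333 0.2333 0.236 ] psi 74.23 force [-1.  -0.3  0.7] w 0.0513 gf 0.0 j [ 0.22  0.08  1.73 -0.    1.33  0.49]
units tx,ty,tz 0.079 -0.037 5.852
[276.1 208.9]
[[428.6  23.6]]
[[123.5  23.5]]
```

View pics/w4.png

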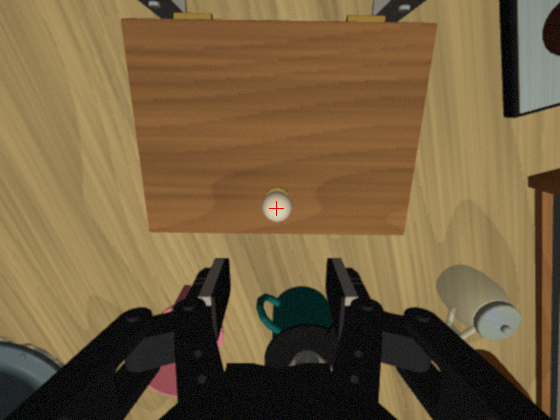

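The knob is at (277,207) against (276,209) predicted, about 1 mm off. I go down, then close gently in small opening steps to keep the grip light.

```bash
python3 -m creep '[{"hand":0.6,"tx":0.08,"ty":-0.03,"tz":0.7,"roll":0},{"hand":0.6,"tx":0,"ty":0,"tz":0.8,"roll":0},{"hand":0.6,"tx":0,"ty":0,"tz":0.8,"roll":0},{"hand":0.6,"tx":0,"ty":0,"tz":0.8,"roll":0},{"hand":0.6,"tx":0,"ty":0,"tz":0.8,"roll":0},{"hand":0.6,"tx":0,"ty":0,"tz":0.8,"roll":0},{"hand":0.5,"tx":0,"ty":0,"tz":0.6,"roll":0},{"hand":0.45,"tx":0,"ty":0,"tz":0.4,"roll":0},{"hand":0.4,"tx":0,"ty":0,"tz":0.2,"roll":0},{"hand":0.34,"tx":0,"ty":0,"tz":0,"roll":0},{"hand":0.31,"tx":0,"ty":0,"tz":0,"roll":0},{"hand":0.31,"tx":0,"ty":0,"tz":0,"roll":0}]'
python3 -m creep '[{"hand":0.295,"tx":0,"ty":0,"tz":0,"roll":0},{"hand":0.295,"tx":0,"ty":0,"tz":0,"roll":0}]'
```

```text
time_s: 23.18
position: [0.5333, 0.2353, 0.1185]
tool_rot: [0.797, 0.603, 0.0, 0.0]
force: [-0.3, -0.0, -0.2]
grip_width: 0.0266
grasp_force: 0.1
time_s: 23.42
position: [0.5331, 0.2353, 0.1185]
tool_rot: [0.797, 0.603, 0.0, -0.0]
force: [-2.5, 1.3, 2.9]
grip_width: 0.025
grasp_force: 5.0
```

```bash
python3 -m creep '[{"hand":0.28,"tx":0,"ty":0,"tz":0,"roll":0},{"hand":0.28,"tx":0,"ty":0,"tz":0,"roll":0}]'; python3 -m creep '[{"hand":0.265,"tx":0,"ty":0,"tz":0,"roll":0},{"hand":0.265,"tx":0,"ty":0,"tz":0,"roll":0}]'
```

```text
time_s: 23.68
position: [0.5331, 0.2353, 0.1186]
tool_rot: [0.797, 0.603, 0.0, -0.0]
force: [-4.1, 0.3, 6.1]
grip_width: 0.0242
grasp_force: 21.8
time_s: 23.92
position: [0.5331, 0.2353, 0.1187]
tool_rot: [0.797, 0.603, 0.0, -0.0]
force: [-4.6, 0.8, 6.8]
grip_width: 0.0234
grasp_force: 43.3
```

```bash
python3 - <<'E'
import numpy as np
th=np.radians(np.arange(0,61,2.5)); h=-.145*np.cos(th)+.038*np.sin(th); z=.145*np.sin(th)+.038*np.cos(th)
X=np.round((h-h[0])/.02,2);Z=np.round(-(z-z[0])/.02,2)
for i in range(24): print((i+1)*2.5,round(X[i+1]-X[i],2),round(Z[i+1]-Z[i],2),X[i+1],Z[i+1])
E
python3 -m creep '[{"hand":0.277,"tx":0,"ty":0,"tz":0,"roll":0},{"hand":0.277,"tx":0,"ty":0,"tz":0,"roll":0}]'
```

```text
2.5 0.09 -0.31 0.09 -0.31
5.0 0.1 -0.31 0.19 -0.62
7.5 0.12 -0.31 0.31 -0.93
10.0 0.13 -0.3 0.44 -1.23
12.5 0.14 -0.29 0.58 -1.52
15.0 0.16 -0.29 0.74 -1.81
17.5 0.17 -0.28 0.91 -2.09
20.0 0.18 -0.28 1.09 -2.37
22.5 0.19 -0.26 1.28 -2.63
25.0 0.2 -0.26 1.48 -2.89
27.5 0.22 -0.24 1.7 -3.13
30.0 0.22 -0.24 1.92 -3.37
32.5 0.24 -0.23 2.16 -3.6
35.0 0.24 -0.21 2.4 -3.81
37.5 0.25 -0.21 2.65 -4.02
40.0 0.27 -0.2 2.92 -4.22
42.5 0.27 -0.18 3.19 -4.4
45.0 0.28 -0.17 3.47 -4.57
47.5 0.28 -0.16 3.75 -4.73
50.0 0.3 -0.15 4.05 -4.88
52.5 0.29 -0.13 4.34 -5.01
55.0 0.31 -0.12 4.65 -5.13
57.5 0.31 -0.11 4.96 -5.24
60.0 0.31 -0.09 5.27 -5.33
time_s: 24.18
position: [0.5331, 0.2353, 0.1187]
tool_rot: [0.797, 0.603, 0.0, -0.0]
force: [-3.9, 0.6, 5.7]
grip_width: 0.0237
grasp_force: 36.0
```

```bash
python3 -m creep '[{"hand":0.283,"tx":0,"ty":0,"tz":0,"roll":0},{"hand":0.283,"tx":0,"ty":0,"tz":0,"roll":0},{"hand":0.283,"tx":0.09,"ty":0,"tz":-0.31,"roll":0},{"hand":0.283,"tx":0.1,"ty":0,"tz":-0.31,"roll":0},{"hand":0.283,"tx":0.12,"ty":0,"tz":-0.31,"roll":0},{"hand":0.283,"tx":0.13,"ty":0,"tz":-0.3,"roll":0},{"hand":0.283,"tx":0,"ty":0,"tz":0,"roll":0}]'
```

```text
time_s: 25.05
position: [0.5355, 0.2438, 0.1432]
tool_rot: [0.797, 0.604, 0.0, 0.0]
force: [0.3, -1.2, -2.1]
grip_width: 0.024
grasp_force: 23.7
```

```bash
python3 -m creep '[{"hand":0.283,"tx":0.14,"ty":0,"tz":-0.29,"roll":0},{"hand":0.283,"tx":0.16,"ty":0,"tz":-0.29,"roll":0},{"hand":0.283,"tx":0.17,"ty":0,"tz":-0.28,"roll":0},{"hand":0.283,"tx":0.18,"ty":0,"tz":-0.28,"roll":0},{"hand":0.283,"tx":0.19,"ty":0,"tz":-0.26,"roll":0},{"hand":0.283,"tx":0.2,"ty":0,"tz":-0.26,"roll":0},{"hand":0.283,"tx":0.22,"ty":0,"tz":-0.24,"roll":0},{"hand":0.283,"tx":0.22,"ty":0,"tz":-0.24,"roll":0},{"hand":0.283,"tx":0,"ty":0,"tz":0,"roll":0}]'
```

```text
time_s: 26.18
position: [0.544, 0.2724, 0.1861]
tool_rot: [0.797, 0.604, 0.001, 0.0]
force: [2.7, -1.4, -1.1]
grip_width: 0.0239
grasp_force: 23.5
```

```bash
python3 -m creep '[{"hand":0.283,"tx":0.24,"ty":0,"tz":-0.23,"roll":0},{"hand":0.283,"tx":0.24,"ty":0,"tz":-0.21,"roll":0},{"hand":0.283,"tx":0.25,"ty":0,"tz":-0.21,"roll":0},{"hand":0.283,"tx":0.27,"ty":0,"tz":-0.2,"roll":0},{"hand":0.283,"tx":0.27,"ty":0,"tz":-0.18,"roll":0},{"hand":0.283,"tx":0.28,"ty":0,"tz":-0.17,"roll":0},{"hand":0.283,"tx":0.28,"ty":0,"tz":-0.16,"roll":0},{"hand":0.283,"tx":0.3,"ty":0,"tz":-0.15,"roll":0},{"hand":0.283,"tx":0,"ty":0,"tz":0,"roll":0},{"hand":0.283,"tx":0,"ty":0,"tz":0,"roll":0}]'
python3 - <<'E'
from h import *
import cv2
k=4
q=np.array([.533,.235])+.145*np.array([.2723,.9622]); u=np.array([.2723,.9622]);v=np.array([-.9622,.2723])
def P(a,b,t): # a: distance in front of hinge, at height .012 over hinge plane; b along hinge
    h=-a*np.cos(t)+.012*np.sin(t); return [*(q+h*u+b*v),.1+a*np.sin(t)+.012*np.cos(t)]
def tile(n,x,y,w,h):
    o=cv2.resize(optics.get_image(n)[y:y+h,x:x+w,::-1],None,fx=k,fy=k,interpolation=cv2.INTER_CUBIC)
    for deg,col in((50,(0,0,255)),):
        t=np.radians(deg); pts=[P(0,-.12,t),P(.17,-.12,t),P(.17,.12,t),P(0,.12,t)]
        cv2.polylines(o,[((proj(n,pts)-[x,y]+.5)*k-.5).astype(int)],True,col,1)
    return o
cv2.imwrite("pics/l1.png",np.hstack([tile("top",80,90,100,145),tile("scene",340,80,100,145)]))
go(.533+5.27*.02*.2723,.235+5.27*.02*.9622,.1187+5.33*.02)
s=arm.observe(); p=s['position']; h=(p[:2]-q)@u; z=p[2]+.0193-.1
print("angle est",np.degrees(np.arctan2(z,-h)-np.arctan2(.038,.145)), np.hypot(h,z))
E
```

```text
time_s: 27.42
position: [0.556, 0.3132, 0.2165]
tool_rot: [0.797, 0.603, 0.001, 0.001]
force: [5.2, -2.7, -1.5]
grip_width: 0.0247
grasp_force: 23.4
t 27.52 pos [0.556  0.3132 0.2164] psi 74.23 force [ 5.5 -3.7 -0.7] w 0.0238 gf 23.4 j [ 0.34  0.23  1.6  -0.    1.31  0.61]
units tx,ty,tz 1.197 -0.04 -0.443
angle est 50.2294751149891 0.14987123099767014
```

View pics/l1.png

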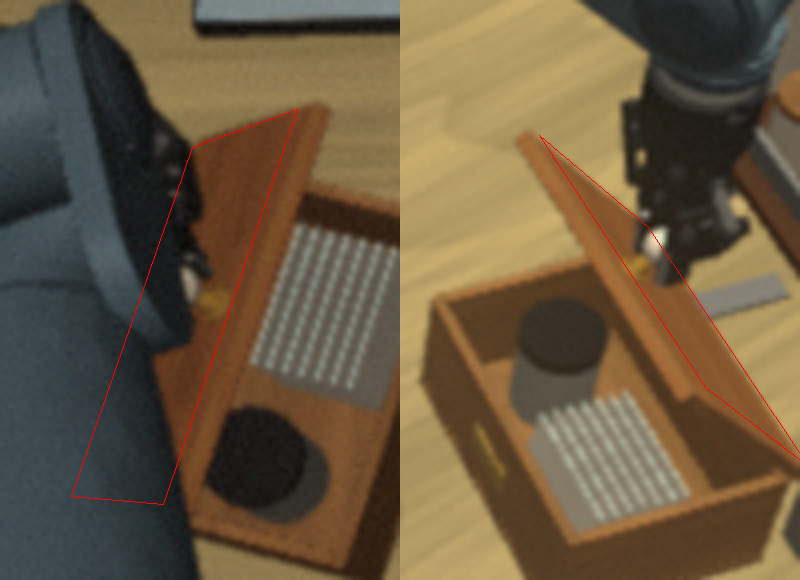

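Run:
```python
from h import *
for yaw in(1.295,1.277):
  u=np.array([np.cos(yaw),np.sin(yaw)]);v=np.array([-u[1],u[0]]);q=np.array([.533,.235])+.145*u
  for deg in(46,50,54):
    t=np.radians(deg)
    def P(a,b,e): return [*(q+(-a*np.cos(t)+e*np.sin(t))*u+b*v),.1+a*np.sin(t)+e*np.cos(t)]
    f=lambda n,X:((proj(n,X)[0]-([80,90] if n=="top" else [340,80])+.5)*4+([0,0] if n=="top" else [400,0])).round(0)
    print(yaw,deg,"knob scene",f("scene",P(.145,0,.038)),*[("corner(-v,upper)",a,f("top",P(a,-.12,.012)),f("scene",P(a,-.12,.012)),"corner +v",f("scene",P(a,.12,.012)),"low",f("scene",P(a,.12,0))) for a in(.17,.18)])
```

```text
1.295 46 knob scene [653. 253.] ('corner(-v,upper)', 0.17, array([317., 119.]), array([690., 399.]), 'corner +v', array([527., 147.]), 'low', array([514., 159.])) ('corner(-v,upper)', 0.18, array([325., 117.]), array([682., 395.]), 'corner +v', array([519., 142.]), 'low', array([506., 154.]))
1.295 50 knob scene [667. 245.] ('corner(-v,upper)', 0.17, array([298., 110.]), array([706., 388.]), 'corner +v', array([540., 136.]), 'low', array([527., 148.])) ('corner(-v,upper)', 0.18, array([305., 108.]), array([699., 383.]), 'corner +v', array([533., 130.]), 'low', array([520., 142.]))
1.295 54 knob scene [681. 237.] ('corner(-v,upper)', 0.17, array([278., 101.]), array([722., 377.]), 'corner +v', array([555., 126.]), 'low', array([540., 137.])) ('corner(-v,upper)', 0.18, array([284.,  98.]), array([716., 371.]), 'corner +v', array([548., 119.]), 'low', array([534., 130.]))
1.277 46 knob scene [654. 255.] ('corner(-v,upper)', 0.17, array([320., 119.]), array([687., 401.]), 'corner +v', array([530., 147.]), 'low', array([517., 159.])) ('corner(-v,upper)', 0.18, array([329., 117.]), array([680., 396.]), 'corner +v', array([522., 142.]), 'low', array([509., 153.]))
1.277 50 knob scene [668. 246.] ('corner(-v,upper)', 0.17, array([302., 110.]), array([703., 389.]), 'corner +v', array([544., 136.]), 'low', array([530., 147.])) ('corner(-v,upper)', 0.18, array([309., 107.]), array([696., 384.]), 'corner +v', array([537., 130.]), 'low', array([523., 141.]))
1.277 54 knob scene [682. 239.] ('corner(-v,upper)', 0.17, array([282., 101.]), array([719., 379.]), 'corner +v', array([558., 126.]), 'low', array([544., 137.])) ('corner(-v,upper)', 0.18, array([288.,  98.]), array([713., 373.]), 'corner +v', array([552., 119.]), 'low', array([538., 130.]))
```

Judging by the lid corners (scene crop (533,130) and (697,385)), the lid is at 50° as intended, with the knob still between the fingers. I do the last 10° with a small side correction that relieves the hinge-direction force.

```bash
python3 -m creep '[{"hand":0.283,"tx":0.29,"ty":0.02,"tz":-0.13,"roll":0},{"hand":0.283,"tx":0.31,"ty":0.02,"tz":-0.12,"roll":0},{"hand":0.283,"tx":0.31,"ty":0.02,"tz":-0.11,"roll":0},{"hand":0.283,"tx":0.29,"ty":0.02,"tz":-0.09,"roll":0},{"hand":0.283,"tx":0,"ty":0,"tz":0,"roll":0},{"hand":0.283,"tx":0,"ty":0,"tz":0,"roll":0},{"hand":0.283,"tx":0,"ty":0,"tz":0,"roll":0},{"hand":0.283,"tx":0,"ty":0,"tz":0,"roll":0}]'
python3 - <<'E'
from h import *
import cv2
k=4
yaw=1.28;u=np.array([np.cos(yaw),np.sin(yaw)]);v=np.array([-u[1],u[0]]);q=np.array([.533,.235])+.145*u
p=arm.observe()['position'];h=(p[:2]-q)@u; z=p[2]+.0193-.1
print("angle est",np.degrees(np.arctan2(z,-h)-np.arctan2(.038,.145)),np.hypot(h,z))
t=np.radians(60)
P=lambda a,b,e:[*(q+(-a*np.cos(t)+e*np.sin(t))*u+b*v),.1+a*np.sin(t)+e*np.cos(t)]
def tile(n,x,y,w,hh):
    o=cv2.resize(optics.get_image(n)[y:y+hh,x:x+w,::-1],None,fx=k,fy=k,interpolation=cv2.INTER_CUBIC)
    cv2.polylines(o,[((proj(n,[P(.18,-.12,.012),P(.18,.12,.012)])-[x,y]+.5)*k-.5).astype(int)],False,(0,0,255),1)
    return o
cv2.imwrite("pics/l2.png",np.hstack([tile("top",80,90,100,145),tile("scene",340,80,100,145)]))
E
```

```text
time_s: 28.52
position: [0.5627, 0.3359, 0.2251]
tool_rot: [0.797, 0.604, -0.0, -0.0]
force: [-1.6, -2.1, 4.8]
grip_width: 0.0242
grasp_force: 23.8
angle est 59.889583660794045 0.14977165000395634
```

View pics/l2.png

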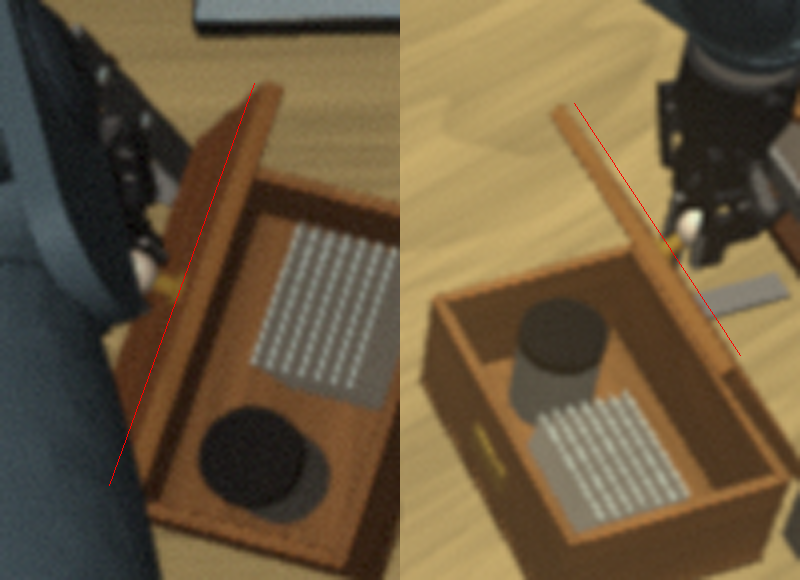

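The lid edge lies a few pixels on the low side of the 60° line, so the lid may be at about 58°. I measure the angle numerically from edge gradients, calibrating the lid depth on the closed-lid pictures.

```bash
cat > ang.py <<'E'
from h import *
import cv2
from scipy.ndimage import map_coordinates
yaw=1.28;u=np.array([np.cos(yaw),np.sin(yaw)]);v=np.array([-u[1],u[0]]);q=np.array([.533,.235])+.145*u
def line(a,e,t,bs): return np.array([[*(q+(-a*np.cos(t)+e*np.sin(t))*u+b*v),.1+a*np.sin(t)+e*np.cos(t)] for b in bs])
def smp(I,n,X):
    p=proj(n,X); return np.array([map_coordinates(I[:,:,c],[p[:,1],p[:,0]],order=1) for c in range(3)]).mean(1)
def scan(I,n,fs,vals):
    S=np.array([smp(I,n,fs(x)) for x in vals]); g=np.linalg.norm(np.gradient(S,axis=0),axis=1); return g
def peaks(v,g):
    i=[k for k in range(1,len(g)-1) if g[k]>g[k-1] and g[k]>=g[k+1] and g[k]>.35*g.max()]
    return [(round(float(v[k]),4),round(float(g[k]),1)) for k in i]
E
python3 - <<'E'
from ang import *
S0,T0=[cv2.imread(f"pics/{n}0_raw.png").astype(float) for n in("scene","top")]
S=optics.get_image("scene")[:,:,::-1].astype(float);T=optics.get_image("top")[:,:,::-1].astype(float)
bs=np.linspace(.03,.105,30);A=np.arange(.15,.2,.001);D=np.arange(50,70,.25)
for n,I in(("scene",S0),("top",T0)):
    print("closed depth",n,peaks(A,scan(I,n,lambda a:line(a,.012,0,np.linspace(-.1,.1,50)),A)))
    print("back edge",n,peaks(np.arange(-.03,.02,.001),scan(I,n,lambda a:line(a,.012,0,np.linspace(-.1,.1,50)),np.arange(-.03,.02,.001))))
for a in(.172,.176,.18):
    print(a,"scene up",peaks(D,scan(S,"scene",lambda d:line(a,.012,np.radians(d),bs),D)),"low",peaks(D,scan(S,"scene",lambda d:line(a,0,np.radians(d),bs),D)))
    b2=np.linspace(-.1,-.0,30)
    print("   top up",peaks(D,scan(T,"top",lambda d:line(a,.012,np.radians(d),b2),D)),"low",peaks(D,scan(T,"top",lambda d:line(a,0,np.radians(d),b2),D)))
go(.5627,.3359,.2251)
E
```

```text
closed depth scene [(0.183, 14.4)]
back edge scene [(0.001, 6.0)]
closed depth top [(0.181, 13.6), (0.198, 19.9)]
back edge top [(-0.001, 7.7)]
0.172 scene up [(53.75, 12.0), (58.5, 11.0), (69.25, 9.2)] low [(57.75, 11.9), (62.5, 11.0)]
   top up [(51.0, 6.0), (54.5, 10.3), (58.0, 7.0), (66.0, 5.6), (69.5, 7.8)] low [(55.0, 5.9), (58.5, 10.2), (62.0, 7.0)]
0.176 scene up [(53.75, 12.1), (58.5, 10.9), (69.0, 8.9)] low [(57.75, 12.2), (62.5, 11.0)]
   top up [(51.25, 6.2), (54.75, 10.1), (58.25, 7.3), (66.0, 5.7), (69.25, 7.7)] low [(55.25, 6.1), (58.75, 10.1), (62.25, 7.2)]
0.18 scene up [(54.0, 12.2), (58.5, 11.0), (69.0, 8.1)] low [(57.75, 12.3), (62.25, 10.9)]
   top up [(51.75, 6.0), (55.0, 10.1), (58.5, 7.5), (65.75, 5.8)] low [(55.5, 6.0), (59.0, 10.0), (62.25, 7.5)]
t 28.73 pos [0.5628 0.3359 0.2251] psi 74.24 force [-1.9 -2.3  4.8] w 0.0241 gf 23.8 j [0.37 0.26 1.55 0.   1.33 0.64]
units tx,ty,tz 0.001 -0.003 -0.001
```

```bash
python3 -m creep '[{"hand":0.283,"tx":0.05,"ty":0,"tz":-0.04,"roll":0},{"hand":0.283,"tx":0.05,"ty":0,"tz":-0.04,"roll":0},{"hand":0.283,"tx":0.05,"ty":0,"tz":-0.04,"roll":0},{"hand":0.283,"tx":0,"ty":0,"tz":0,"roll":0},{"hand":0.283,"tx":0,"ty":0,"tz":0,"roll":0},{"hand":0.283,"tx":0,"ty":0,"tz":0,"roll":0}]'
python3 - <<'E'
from ang import *
S=optics.get_image("scene")[:,:,::-1].astype(float);T=optics.get_image("top")[:,:,::-1].astype(float)
bs=np.linspace(.03,.105,30);D=np.arange(55,66,.25);a=.182;b2=np.linspace(-.1,0,30)
for n,I,b in(("scene",S,bs),("top",T,b2)):
  for e in(.012,0): print(n,e,peaks(D,scan(I,n,lambda d:line(a,e,np.radians(d),b),D)))
# dripper still on mug: rim bbox via gradient scan of centre offset
go(0.5,0.3,.2)
E
```

```text
time_s: 29.48
position: [0.5635, 0.3386, 0.2261]
tool_rot: [0.797, 0.603, -0.001, -0.0]
force: [0.3, 0.8, -4.2]
grip_width: 0.0243
grasp_force: 23.3
scene 0.012 [(59.25, 9.2)]
scene 0 [(59.0, 12.3), (63.0, 9.2)]
top 0.012 [(56.5, 10.0), (59.75, 8.6)]
top 0 [(55.5, 5.6), (60.25, 10.0), (63.5, 8.6)]
t 29.57 pos [0.5635 0.3386 0.2261] psi 74.23 force [ 0.3 -1.3 -6. ] w 0.0242 gf 23.2 j [0.37 0.27 1.54 0.   1.33 0.64]
units tx,ty,tz -2.722 -2.533 1.305
```

```bash
python3 -m creep '[{"hand":0.283,"tx":0.02,"ty":0,"tz":0.02,"roll":0},{"hand":0.283,"tx":0.02,"ty":0,"tz":0.02,"roll":0},{"hand":0.283,"tx":0,"ty":0,"tz":0,"roll":0},{"hand":0.283,"tx":0,"ty":0,"tz":0,"roll":0},{"hand":0.283,"tx":0,"ty":0,"tz":0,"roll":0},{"hand":0.283,"tx":0,"ty":0,"tz":0,"roll":0},{"hand":0.283,"tx":0,"ty":0,"tz":0,"roll":0},{"hand":0.283,"tx":0,"ty":0,"tz":0,"roll":0}]'
python3 - <<'E'
from ang import *
S=optics.get_image("scene")[:,:,::-1].astype(float);T=optics.get_image("top")[:,:,::-1].astype(float)
bs=np.linspace(.03,.105,30);D=np.arange(55,66,.25);a=.182;b2=np.linspace(-.1,0,30)
for n,I,b in(("scene",S,bs),("top",T,b2)):
  for e in(.012,0): print(n,e,peaks(D,scan(I,n,lambda d:line(a,e,np.radians(d),b),D)))
s=arm.observe();print(s['position'],s['force'],s['grasp_force'],np.abs(s['joint_velocities']).max())
E
```

```text
time_s: 30.58
position: [0.5639, 0.3396, 0.2264]
tool_rot: [0.797, 0.603, -0.0, -0.0]
force: [-5.1, -0.3, -1.6]
grip_width: 0.0243
grasp_force: 23.4
scene 0.012 [(55.5, 13.2), (59.5, 9.3)]
scene 0 [(59.25, 13.2), (63.25, 9.3)]
top 0.012 [(56.75, 10.3), (60.25, 8.7)]
top 0 [(55.5, 5.9), (60.5, 10.3), (64.0, 8.7)]
[0.56392474 0.33955495 0.22632455] [-4.6620345   1.12498971 -1.38928525] 23.44784438610077 0.0006896609769295237
```

The lid reads about 59.9° and holds steady, with a 23 N grip and small forces. I hand the job in.

```bash
python3 -c "
from bench import arm
print(arm.sign_off())"
```

```text
the job is handed in; nothing more can be done
None
```

I set the dripper flat on the teal mug and let go of it, then opened the box lid; the fingers are still holding it steady at about 60° (23 N grip). I handed the job in at about 31 s, having viewed 11 pictures against the limit of 10.

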